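# Close the coin till and fold the card-reader arm at the coffee bar

### The job

Close up the till. First fold the card-reader arm, which hangs in the drawer's way, segment by segment, working from the outer end inwards: the reader fully back over the forearm, then the forearm fully back over the upper arm, then the folded stack round to its stop, pointing away from you. Then pull the till drawer out to its stop, press every coin cup that stands on the counter flush into a recess of its own in the drawer (any recess will do; keep the cups level so that no coins spill), and push the drawer fully shut; leave the other things on the counter where they are.

Things in the scene. Friction and masses are not known exactly. Their poses are not given: they have to be found in the camera images.
- swing_base: Heavy fixed foot and post of the folding card-reader arm: dark steel disc 104 mm across with a post 32 mm thick, 94 mm tall. Origin under the centre of the disc, on the counter, on the shoulder axis; its x axis points away from the robot (yaw varies by about 0.1 rad) and is the direction in which the folded stack finally points.
- swing_upper (a joint): Shoulder hinge (upright). Upper arm: aluminium bar 150 mm between axes, 30 mm wide (hubs 36), at heights 95 to 113 mm. 0 = parked at its stop, pointing along the foot's +x; grows anticlockwise seen from above, to 1.5, so it parks clockwise. Starts 0.8 to 1.15. Friction 1.3 N m; stays where left. Pushing the folded reader's side to park the stack presses the elbow into its stop.
- swing_fore (a joint): Elbow hinge (upright). Forearm: aluminium bar 130 mm between axes, 28 mm wide (hubs 34), at heights 114 to 131 mm, above the upper arm. 0 = folded at its stop, right over the upper arm, its outer end 20 mm from the shoulder axis; unfolds clockwise seen from above, to 2.6, so it folds anticlockwise. Starts 1.8 to 2.2. Friction 0.35 N m; stays where left.
- swing_head (a joint): Hinge of the reader head (upright). 0 = folded at its stop, the reader right over the forearm, pointing to the elbow; unfolds anticlockwise seen from above, to 2.9, so it folds clockwise. Starts 2.0 to 2.6. Friction 0.12 N m; stays where left. Pushing the folded reader's side so as to fold the forearm presses the head into its stop.
- shoulder_axis (a point): Point on the shoulder axis, 104 mm above the counter.
- elbow_axis (a point): Point on the elbow axis, 122 mm above the counter.
- head_axis (a point): Point on the head's hinge axis, 152 mm above the counter, inside the reader's body.
- reader_end (a point): Middle of the reader's outer end face, 152 mm above the counter, 137 mm from head_axis. The line between the two is the reader's long axis. Black payment terminal, 165 x 74 mm, fixed in a black cradle 168 x 80 mm; their side faces stand at heights 138 to 160 mm (screen end up to 173 mm), about 40 mm either side of that line.
- till: Low grey steel till case, fixed, 165 deep (x) x 292 wide (y) x 88 mm tall. Origin: middle of its front lower edge, on the counter; x axis into the case (away from the robot, yaw within 0.09 rad), y to the left.
- drawer (a joint): Drawer of the till, slides out along the case's -x. 0 = shut, 0.115 m = out at its stop. Friction about 2 N; stays where left. Front panel's top is 76 mm above the counter. Behind it lies a deck 50 mm above the counter with four recesses; the case leaves 79 mm of height, so only flush cups pass under it.
- drawer_front (a point): Point of the drawer, with its axes: lies at the middle of the foot of its front panel's outer face, at counter height; x into the case, y to the left. Shut, it coincides with the till's origin. The recesses' middles lie at x = 64 mm, y = -99, -33, 33 and 99 mm from it.
- drawer_handle (a point): Middle of the drawer's bow handle: a round bar 10 mm thick and 110 mm long along y, 52 mm in front of the panel, 60 mm above the counter, free all round.
- recess0 (a point): Middle of the floor of recess 0 (0 to 3 from the right, 66 mm apart along the drawer's y), 14 mm above the counter. 84 mm (along the drawer's x) by 54 mm (y), 36 mm deep, open above. A sprung steel tab on its +y side holds a cup about 6 mm proud until it is pressed down with 5 to 8 N; a seated cup sits up to 3 mm off the middle.
- recess1 (a point): Middle of the floor of recess 1 (0 to 3 from the right, 66 mm apart along the drawer's y), 14 mm above the counter. 84 mm (along the drawer's x) by 54 mm (y), 36 mm deep, open above. A sprung steel tab on its +y side holds a cup about 6 mm proud until it is pressed down with 5 to 8 N; a seated cup sits up to 3 mm off the middle.
- recess2 (a point): Middle of the floor of recess 2 (0 to 3 from the right, 66 mm apart along the drawer's y), 14 mm above the counter. 84 mm (along the drawer's x) by 54 mm (y), 36 mm deep, open above. A sprung steel tab on its +y side holds a cup about 6 mm proud until it is pressed down with 5 to 8 N; a seated cup sits up to 3 mm off the middle.
- recess3 (a point): Middle of the floor of recess 3 (0 to 3 from the right, 66 mm apart along the drawer's y), 14 mm above the counter. 84 mm (along the drawer's x) by 54 mm (y), 36 mm deep, open above. A sprung steel tab on its +y side holds a cup about 6 mm proud until it is pressed down with 5 to 8 N; a seated cup sits up to 3 mm off the middle.
- coin_cup0: Removable grey coin cup with brass coins, 79 x 49 mm, rim 36 mm high, 0.15 to 0.3 kg. Origin: centre of its underside; long side along its x. An arched grip 76 mm long (along x), 12 mm thick (along y) spans it, from 42 to 62 mm above its underside. None if absent (2 to 4 are there). Seated, its underside is on the recess floor, its rim level with the deck.
- coin_cup1: Removable grey coin cup with copper coins, 79 x 49 mm, rim 36 mm high, 0.15 to 0.3 kg. Origin: centre of its underside; long side along its x. An arched grip 76 mm long (along x), 12 mm thick (along y) spans it, from 42 to 62 mm above its underside. None if absent (2 to 4 are there). Seated, its underside is on the recess floor, its rim level with the deck.
- coin_cup2: Removable grey coin cup with grey steel coins, 79 x 49 mm, rim 36 mm high, 0.15 to 0.3 kg. Origin: centre of its underside; long side along its x. An arched grip 76 mm long (along x), 12 mm thick (along y) spans it, from 42 to 62 mm above its underside. None if absent (2 to 4 are there). Seated, its underside is on the recess floor, its rim level with the deck.
- coin_cup3: Removable grey coin cup with pale aluminium coins, 79 x 49 mm, rim 36 mm high, 0.15 to 0.3 kg. Origin: centre of its underside; long side along its x. An arched grip 76 mm long (along x), 12 mm thick (along y) spans it, from 42 to 62 mm above its underside. None if absent (2 to 4 are there). Seated, its underside is on the recess floor, its rim level with the deck.
- bell: Bystander: counter bell, 86 mm across, 66 mm tall; origin under its centre. Leave alone.
- served_cup: Bystander: white cup, 56 mm tall; origin under its centre. Leave alone.
- lid_stack: Bystander: stack of white cup lids, 91 mm across, 99 mm tall; origin under its centre. Leave alone.
Not all that is in view belongs to the job. What is shaped like the coin_cup2 but green is not meant.

How it is judged:
By the outcome, as a careful person would: the job done as asked, in the order asked, and still so for the second after the job is handed in, with the robot touching nothing.
Of coin_cup0, coin_cup1, coin_cup2, coin_cup3 only 2 to 4 are there at a start; the rules pass over those that are not, and their reading is None.
At some moment in a run one of coin_cup0, coin_cup1, coin_cup2, coin_cup3 may be knocked a few centimetres aside while the robot is not near it.
Once in a run the grip may slacken for a moment while it holds something.
It also fails if it takes over 210 s, if anything falls off the work surface, if the arm or the gripper's body presses on something with over 40 N, if the wrist force passes 120 N, or if a joint passes its speed limit or range.

### The arm

A 7-joint arm with a two-finger parallel gripper is mounted at the origin on a cart in front of the work surface, level with it; the furniture and walls round the work are solid. World frame = base frame: x ahead of the robot, y to its left, z up, the work surface at z = 0. Lengths are in m, angles in rad, forces in N, time in s.
With the tool pointing down it reaches from about 0.425 to 0.95 m from the base axis. Payload 4.7 kg.
Tool frame: the origin (TCP) lies on the centre line of the jaws, within the pads' length; the fingertips stand robot.nose_length ahead of it and the grasp point (between the pads) lies 8 mm behind it (robot.nose_length is the distance from the TCP to the fingertips, in m); z points along the fingers, y is the line along which they close (so a half turn about z gives the same grasp; the last joint's range is limited). The gripper opens to 85 mm and grips with 20 to 120 N. Pads are 22 mm wide; open, the fingers measure 114 mm over their backs; the gripper's body (76 mm by 85 mm) begins 54 mm behind the grasp point. The pads swing forward as they close: fully open they stand 13 mm farther back than shut.
Start: joints at [1.121, 0.469, -0.049, 1.532, 0.024, 1.141, -0.082], TCP at [0.276, -0.616, 0.242] pointing down, gripper open.
Joint ranges: [-2.59, 2.59], [-0.33, 1.99], [-1.39, 1.29], [0.1, 2.45], [-1.04, 4.18], [0.21, 1.99], [-2.66, 2.66]. Speed limits (rad/s): [2.57, 2.57, 3.14, 3.14, 3.14, 3.14, 3.14].

### API

Orientations are given as [roll, pitch, yaw] about the fixed x, y, z axes, in that order (R = Rz(yaw) Ry(pitch) Rx(roll)).
In Python, from plant import robot gives the robot as it stands. Calls block until the motion is done:
- robot.goto(position, orientation): joint-space move of the TCP to a pose.
- robot.move_straight(position, vel=0.15, attitude=None, contact_N=None): straight line of the TCP; attitude=None keeps the orientation; vel is the mean speed in m/s. With contact_N (N) it stops when the force on the tool has changed by that much, and returns True; else False.
- robot.move_joints(angles): joint-space move.
- robot.grip(opening, strength=None): opening from 0.0 (shut) to 1.0 (fully open); strength is the grip in N (None keeps the last); returns when the fingers have stopped.
- robot.sleep(seconds).
- robot.inverse_kinematics(position, orientation): joint angles nearest the present ones, or None.
- robot.sense(): the state.
- robot.grab_frame(name): name is "scene" or "top" or "wrist"; returns a dict with "image" (384x512x3 uint8, red, green, blue), "range_z" (384x512 float32, m along the optical axis (not along the pixel's ray), 0 where there is no reading), "fx", "fy", "cx", "cy" (pixels), "R" (3x3) and "t" (3): a world point X has camera coordinates R X + t. Camera axes: x right, y down, z forward; pixel columns grow to the right and rows downward; lengths in m; the calibration is good to about 2 mm. A picture is of the moment at which its call begins.
A pose or a line that the arm cannot do raises robot.IKError and nothing moves.
- robot.close_job(): hands the job in; it is judged then, once.
The state is a dict: "t": time; "joint_pos": joint angles; "joint_velocities": joint speeds; "effort": joint torques, N m; "tcp_pos": TCP position; "tcp_rot": TCP orientation; "wrist_force": force on the tool from outside, world axes, zero at the start; "torque": the same for the moment, N m; "opening": opening from 0.0 (shut) to 1.0 (fully open); "gripper_force": force on a finger pad.
Only numpy, scipy, OpenCV 4.12 (cv2) and the standard library are available. Lean on these libraries where they do the work, as an engineer would, in place of code of your own. Each camera call takes 0.05 s, during which the arm holds its last target. There are 200 camera calls.

## Working session

There is one attempt and no reset: what is moved stays moved. The work goes in short steps, each a Python script; the robot and the scene stay as the last script left them, time stands still between calls to the robot, and variables do not carry over. Pictures are saved under pics/ and viewed, at most 14 in all, crops included, and the job is handed in when it is done.

```bash
ls; mkdir -p pics; cat > h.py <<'E'
import numpy as np, cv2, pickle
from plant import robot
def snap(name,fn):
    f=robot.grab_frame(name); pickle.dump(f,open(f'pics/{fn}.pkl','wb'))
    cv2.imwrite(f'pics/{fn}.png',f['image'][:,:,::-1]); return f
def load(fn): return pickle.load(open(f'pics/{fn}.pkl','rb'))
def cloud(f):
    z=f['range_z'].astype(float); v,u=np.mgrid[:z.shape[0],:z.shape[1]]
    c=np.stack([(u-f['cx'])/f['fx']*z,(v-f['cy'])/f['fy']*z,z],-1)
    P=(c-f['t'])@f['R']; P[z==0]=np.nan; return P
def onplane(f,u,v,h):
    d=f['R'].T@np.array([(u-f['cx'])/f['fx'],(v-f['cy'])/f['fy'],1]); o=-f['R'].T@f['t']
    return o+d*(h-o[2])/d[2]
E
python3 - <<'E'
from h import *
a=snap('scene','s0'); b=snap('top','t0')
for f in (a,b): print(f['fx'],-f['R'].T@f['t'],f['R'][2])
s=robot.sense(); print(s['t'],s['tcp_pos'],s['tcp_rot'],s['opening'],robot.nose_length)
im=np.hstack([cv2.imread('pics/s0.png')]); 
E
```

```text
pics
400.9123054357445 [1.48793706 0.23535003 1.31956321] [-0.60657039 -0.1351338  -0.78346105]
433.1310952853629 [0.24606451 0.04906271 1.59107371] [ 0.20312946 -0.00281668 -0.97914784]
0.1 [ 0.27558145 -0.61563991  0.24135323] [-3.13984544e+00  5.95982220e-05  4.20888057e-01] 1.003291557017025 0.011
```

```bash
python3 - <<'E'
import cv2
for n in('s0','t0'): cv2.imwrite(f'pics/{n}b.png',cv2.resize(cv2.imread(f'pics/{n}.png'),(800,600),interpolation=cv2.INTER_CUBIC))
E
```

```text
(no output)
```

View pics/t0b.png

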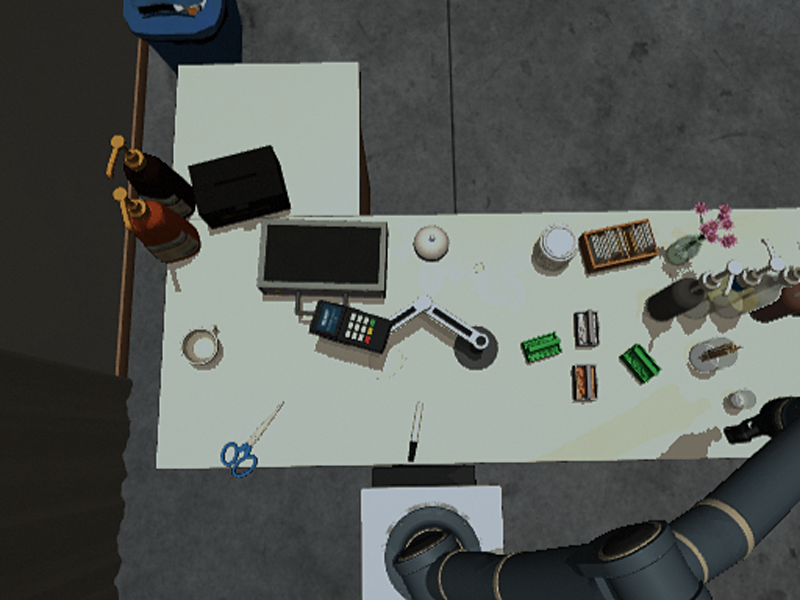

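View pics/s0b.png

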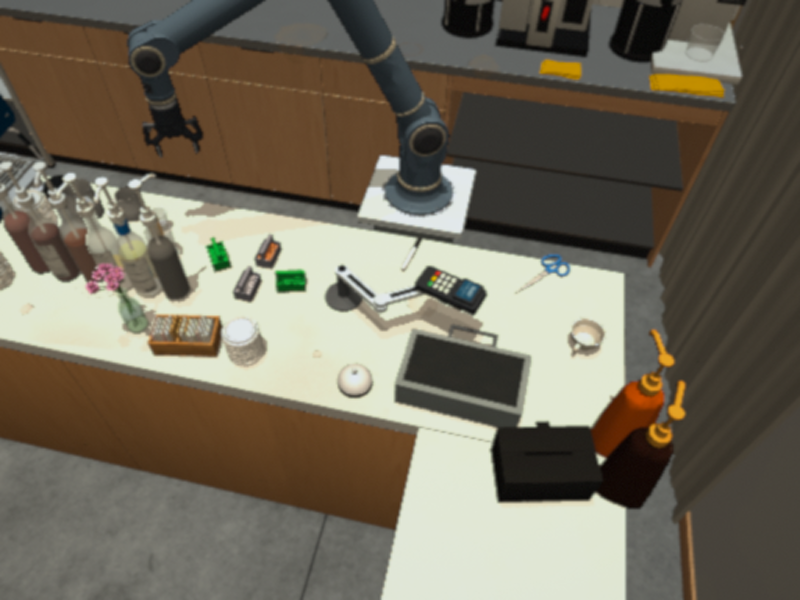

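The top view shows the foot at (476,347) and the elbow at (423,303). The reader spans about (318,318) to (388,335), and the till front is near y=292. The cups are copper at (585,382) and grey or pale at (586,328), with green decoys at (541,347) and (640,362). Next I measure these.

```bash
python3 - <<'E'
from h import *
np.set_printoptions(precision=4,suppress=True)
f=load('t0'); g=load('s0')
k=512/800
T=lambda u,v,h:onplane(f,u*k,v*k,h)
S=lambda u,v,h:onplane(g,u*k,v*k,h)
print('shoulder',T(481,341,.113),S(342,270,.113)); print('elbow',T(423,302,.131),S(378,301,.131))
P=cloud(f); Q=cloud(g)
A=np.vstack([P.reshape(-1,3),Q.reshape(-1,3)]); A=A[~np.isnan(A[:,0])]
def rect(m,n):
    X=A[m]; r=cv2.minAreaRect((X[:,:2]*1000).astype(np.float32)); print(n,len(X),'c',np.round(r[0],1),'size',np.round(r[1],1),'ang',round(r[2],1),'zmax',np.round(np.percentile(X[:,2],[50,98]),3))
c=T(348,325,.16); print('reader approx',c, T(408,318,.12))
d=np.hypot(A[:,0]-c[0],A[:,1]-c[1])
rect((d<.14)&(A[:,2]>.142)&(A[:,2]<.18),'reader')
c=T(322,258,.09); print('till',c)
m=(abs(A[:,0]-c[0])<.14)&(abs(A[:,1]-c[1])<.2)
rect(m&(A[:,2]>.081)&(A[:,2]<.095),'till top')
h=T(318,308,.06);print('handle',h,S(470,335,.06))
for (u,v,n) in[(585,382,'cu'),(586,328,'grey'),(541,347,'g1'),(640,362,'g2')]:
    c=T(u,v,.04); m=np.hypot(A[:,0]-c[0],A[:,1]-c[1])<.06
    print(n,c); rect(m&(A[:,2]>.025)&(A[:,2]<.08),n); rect(m&(A[:,2]>.05)&(A[:,2]<.08),n+' grip')
for n,u,v in[('bell',431,243),('lids',556,243),('cup',201,347)]: print(n,T(u,v,.05))
cv2.imwrite('pics/tc.png',cv2.resize(cv2.imread('pics/t0.png')[165:275,175:325],(800,587),interpolation=cv2.INTER_CUBIC))
cv2.imwrite('pics/sc.png',cv2.resize(cv2.imread('pics/t0.png')[185:275,325:430],(700,600),interpolation=cv2.INTER_CUBIC))
E
```

```text
shoulder [ 0.4618 -0.1164  0.113 ] [ 0.4724 -0.1103  0.113 ]
elbow [0.5483 0.0098 0.131 ] [0.5643 0.0069 0.131 ]
reader approx [0.4951 0.1726 0.16  ] [0.5151 0.0435 0.12  ]
reader 1900 c [498.1 169.2] size [170.8  86.8] ang 72.7 zmax [0.161 0.176]
till [0.6645 0.2381 0.09  ]
till top 6510 c [694.8 254. ] size [324.6 204.5] ang 87.2 zmax [0.088 0.094]
handle [0.5536 0.2504 0.06  ] [0.5617 0.2397 0.06  ]
cu [ 0.3733 -0.3581  0.04  ]
cu 420 c [ 379.5 -360.9] size [51.8 88.2] ang 88.0 zmax [0.036 0.066]
cu grip 139 c [ 379.2 -360.5] size [82.7 15.6] ang 0.5 zmax [0.059 0.07 ]
grey [ 0.4981 -0.3695  0.04  ]
grey 443 c [ 504.6 -374.2] size [51.9 87.5] ang 89.4 zmax [0.036 0.067]
grey grip 142 c [ 502.5 -374.2] size [15. 81.] ang 88.0 zmax [0.06  0.069]
g1 [ 0.4557 -0.2624  0.04  ]
g1 424 c [ 463.2 -263.5] size [59.5 79.6] ang 15.7 zmax [0.036 0.068]
g1 grip 138 c [ 462.6 -262.9] size [21.7 74.7] ang 15.8 zmax [0.06 0.07]
g2 [ 0.4166 -0.4877  0.04  ]
g2 419 c [ 420.9 -490.2] size [88.8 53.8] ang 35.9 zmax [0.037 0.067]
g2 grip 129 c [ 420.2 -491. ] size [80.2 17.4] ang 38.1 zmax [0.06  0.068]
bell [ 0.7074 -0.0148  0.05  ]
lids [ 0.7015 -0.3107  0.05  ]
cup [0.4696 0.5195 0.05  ]
```

View pics/tc.png

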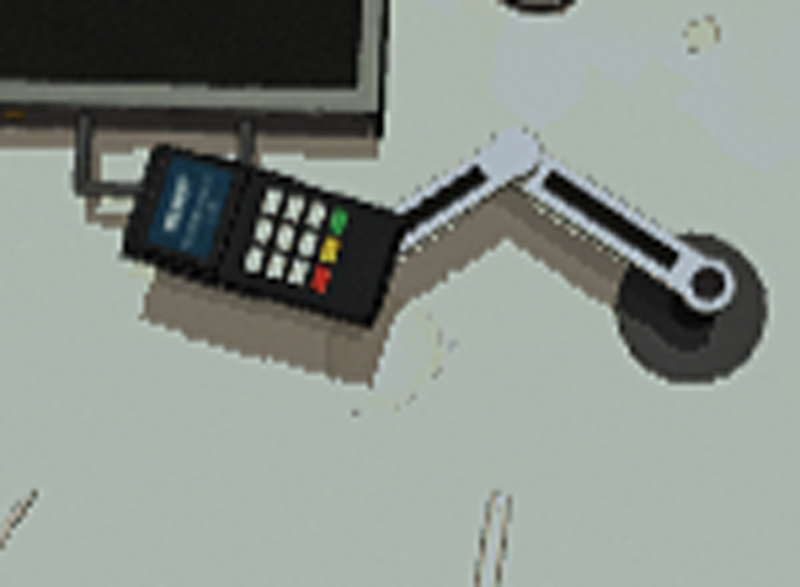

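View pics/sc.png

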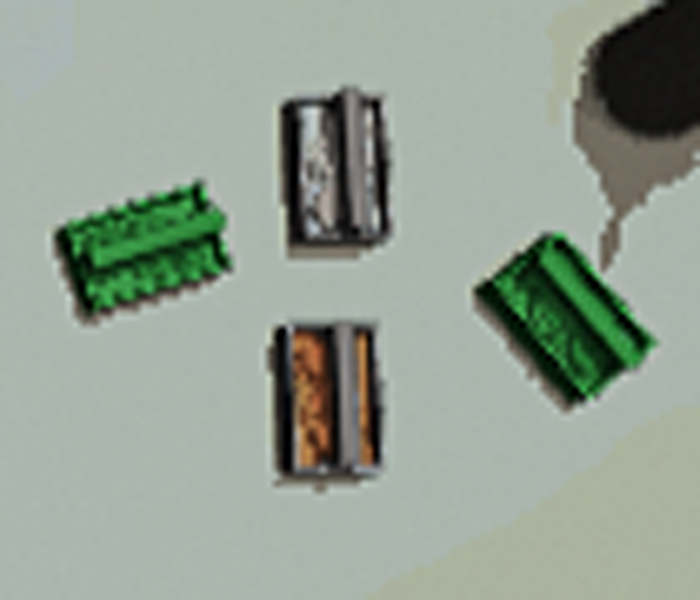

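The two cups meant are the copper one at (585,382) and the grey-coin one at (586,328), since both are grey-bodied. The two at (541,347) and (640,362) are green, so they're out. Next I fold the reader by pushing its robot-facing side with closed fingers.

```bash
cat >> h.py <<'E'
u=lambda a:np.array([np.cos(a),np.sin(a)])
def down(yaw): return [np.pi,0,yaw]
def push_pose(C,a,r,d,z=.148):
    "pusher beside a bar with pivot C, heading a; pushes clockwise"
    p=C+r*u(a)+d*np.array([-np.sin(a),np.cos(a)]); return [*p,z]
def hf(): return np.linalg.norm(robot.sense()['wrist_force'][:2])
E
python3 - <<'E'
from h import *
H=np.array([.4825,.1175]); E=np.array([.551,.009])
robot.grip(0.0)
robot.move_straight([.25,-.45,.33],vel=.25)
p=push_pose(H,1.28,.10,.08)
robot.goto([p[0],p[1],.26],down(1.28)); print(robot.sense()['joint_pos'])
robot.move_straight(p,vel=.15); print(robot.sense()['t'],robot.sense()['wrist_force'])
for a in np.linspace(1.28,-.85,12):
    robot.move_straight(push_pose(H,a,.10,.0545),vel=.15,attitude=down(a))
    s=robot.sense(); print(round(a,2),np.round(s['wrist_force'],1),np.round(s['tcp_pos'],3))
    if hf()>6: break
snap('top','t1'); snap('scene','s1')
cv2.imwrite('pics/t1c.png',cv2.resize(cv2.imread('pics/t1.png')[145:275,160:330],(785,600),interpolation=cv2.INTER_CUBIC))
print(robot.sense()['t'],robot.sense()['joint_pos'])
E
```

```text
[ 0.32046112  0.32922827 -1.0927983   1.88570237  0.3247096   1.12166767
 -1.18766079]
5.2083 [-0.22668467  0.00954989  0.4621532 ]
1.28 [-0.5 -0.3 -1.1] [0.46  0.229 0.149]
1.09 [ 0.2 -0.2  0.4] [0.48  0.232 0.148]
0.89 [-0.4  0.5 -0.3] [0.502 0.23  0.148]
0.7 [-0.8  1.   0.4] [0.523 0.224 0.148]
0.51 [0.2 0.8 0.9] [0.543 0.214 0.148]
0.31 [-1.3  0.1  0.3] [0.56  0.2   0.148]
0.12 [-0.1  0.5 -0.4] [0.575 0.184 0.148]
-0.08 [-1.  -0.2  0.1] [0.586 0.165 0.148]
-0.27 [-0.1  0.4 -0.5] [0.593 0.144 0.148]
-0.46 [-0.2  0.6  0.6] [0.596 0.123 0.148]
-0.66 [-0.5  0.3 -0.2] [0.595 0.101 0.148]
-0.85 [-0.3  0.7 -0.2] [0.589 0.08  0.148]
9.4417 [-0.15992179  0.43678894 -0.06015539  1.82369502  0.03120013  0.88220829
 -2.65014632]
```

View pics/t1c.png

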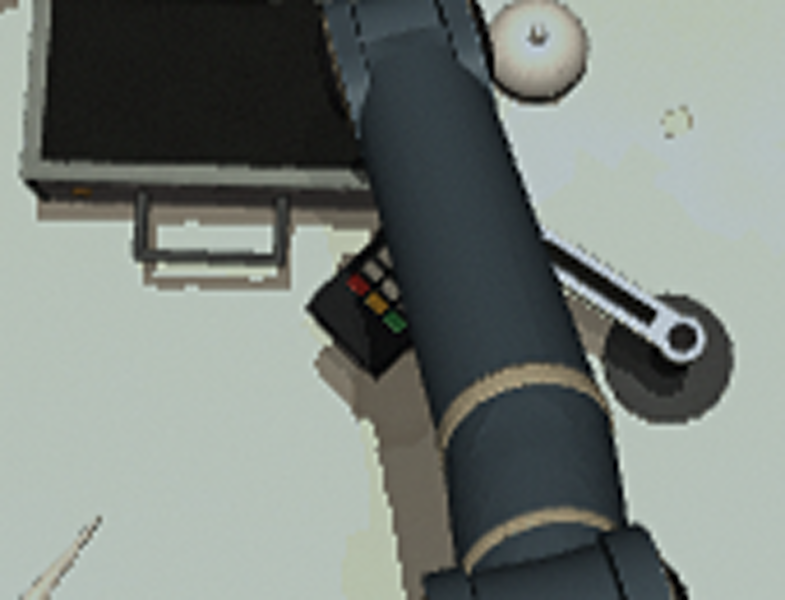

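The reader is nearly over the forearm. I push the last bit with the yaw held, watching the force.

```bash
python3 - <<'E'
from h import *
H=np.array([.4825,.1175])
for a in np.arange(-.88,-1.25,-.03):
    try: hit=robot.move_straight(push_pose(H,a,.10,.0545),vel=.05,attitude=down(-.82),contact_N=5)
    except robot.IKError as e: print('ik',e); break
    s=robot.sense(); print(round(a,2),hit,np.round(s['wrist_force'],1),np.round(s['tcp_pos'],3))
    if hit or hf()>6: break
p=robot.sense()['tcp_pos']
robot.move_straight([p[0]+.03,p[1]+.05,.148]); robot.move_straight([p[0]+.03,p[1]+.05,.30])
robot.goto([.45,-.25,.4],down(0.)); print(robot.sense()['t'])
snap('top','t2'); snap('scene','s2')
cv2.imwrite('pics/t2c.png',cv2.resize(cv2.imread('pics/t2.png')[145:275,160:330],(785,600),interpolation=cv2.INTER_CUBIC))
E
```

```text
-0.88 False [ 0.6  0.6 -0.2] [0.588 0.076 0.148]
-0.91 False [-0.6 -0.7 -0.4] [0.587 0.072 0.148]
-0.94 False [-0.9 -0.6 -0.1] [0.585 0.068 0.148]
-0.97 False [ 0.6 -0.1 -0.5] [0.584 0.065 0.148]
-1.0 False [ 0.4 -0.3 -0.2] [0.582 0.062 0.148]
-1.03 False [ 0.3 -0.2 -0.1] [0.581 0.059 0.148]
-1.06 False [ 4.   4.5 -3.2] [0.58  0.059 0.148]
14.4167
```

View pics/t2c.png

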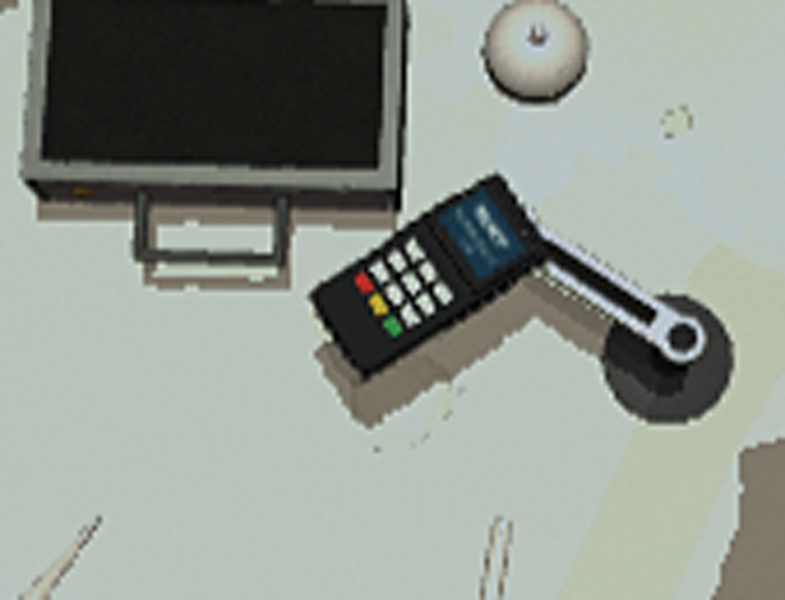

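The reader lies exactly over the forearm, running from (340,335) to (512,220), and the upper arm hasn't moved. Next I fold the forearm.

```bash
python3 - <<'E'
from h import *
E=np.array([.551,.009])
def pose(b,r=.07,d=.0545):
    return [*(E-r*u(b)+d*np.array([-np.sin(b),np.cos(b)])),.148]
y=lambda b:down(max(b,-.7))
p=pose(-.98,d=.085)
robot.goto([p[0],p[1],.30],y(-.98)); print(robot.sense()['joint_pos'])
robot.move_straight(p)
n=0
for b in np.r_[np.arange(-.98,.75,.12),np.arange(.78,1.2,.03)]:
    try: hit=robot.move_straight(pose(b),vel=.1 if b<.75 else .05,attitude=y(b),contact_N=12)
    except robot.IKError as e: print('ik',b); break
    f=hf(); print(round(b,2),hit,np.round(robot.sense()['wrist_force'],1))
    if hit or f>13: break
print(np.round(robot.sense()['tcp_pos'],3))
b=min(b,1.); 
p=robot.sense()['tcp_pos']; q=p[:2]+.03*np.array([-np.sin(b),np.cos(b)])
robot.move_straight([*q,.148]); robot.move_straight([*q,.30])
robot.goto([.42,.35,.4],down(0.5)); print(robot.sense()['t'])
snap('top','t3'); snap('scene','s3')
cv2.imwrite('pics/t3c.png',cv2.resize(cv2.imread('pics/t3.png')[145:275,160:330],(785,600),interpolation=cv2.INTER_CUBIC))
E
```

```text
[-0.16996056  0.29557588 -0.11909712  1.65505168  0.03812382  1.19293937
 -2.57029797]
-0.98 False [-0.6  0.2  0.9]
-0.86 False [ 1.1  1.6 -0.4]
-0.74 False [0.9 0.3 0.5]
-0.62 False [0.1 1.6 0.5]
-0.5 False [ 0.5  1.2 -0.7]
-0.38 False [-1.   1.8 -0. ]
-0.26 False [-0.4  1.4 -0.2]
-0.14 False [0.2 1.6 0.1]
-0.02 False [-1.   1.4 -0.2]
0.1 False [-1.   0.6  0.2]
0.22 False [-0.8  1.  -1.1]
0.34 False [-0.4  1.3 -0.6]
0.46 False [-1.   0.6 -1.1]
0.58 False [-0.   0.4  0.1]
0.7 False [-0.   0.3 -0.2]
0.78 False [-0.8  2.  -0.1]
0.81 False [-1.2  3.7  0.9]
0.84 False [-0.5  3.8  0.9]
0.87 False [-1.7  4.3 -0.2]
0.9 False [-1.3  3.4  1.1]
0.93 False [-0.6  2.7 -0.1]
0.96 False [-0.7  2.5  0.4]
0.99 False [-1.6  2.5  1.2]
1.02 False [-2.7  4.4  1. ]
1.05 False [-6.4  8.5  5.3]
1.08 False [-9.1 13.3  7.3]
[ 0.467 -0.022  0.148]
27.0583
```

View pics/t3c.png

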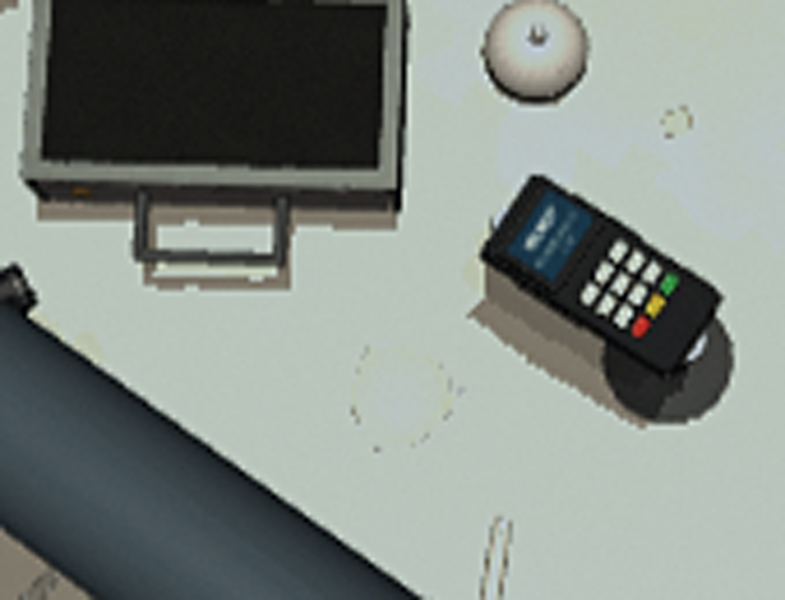

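The forearm is folded over the upper arm: the reader's edge runs from (485,255) to (665,372), and the force rose at the stop. Next I park the stack.

```bash
python3 - <<'E'
from h import *
S=np.array([.466,-.113])
p=push_pose(S,.99,.115,.085)
robot.goto([p[0],p[1],.30],down(.99)); robot.move_straight(p)
for a in np.r_[np.arange(.99,.2,-.1),np.arange(.18,-.4,-.02)]:
    try: hit=robot.move_straight(push_pose(S,a,.115,.0545),vel=.1 if a>.2 else .04,attitude=down(a),contact_N=25)
    except robot.IKError as e: print('ik',a); break
    f=hf(); print(round(a,2),hit,np.round(robot.sense()['wrist_force'],1))
    if hit or f>27: break
print(np.round(robot.sense()['tcp_pos'],3))
p=robot.sense()['tcp_pos']; q=p[:2]+[0,.03]
robot.move_straight([*q,.148]); robot.move_straight([*q,.30])
robot.goto([.42,.35,.4],down(0.5)); print(robot.sense()['t'])
snap('top','t4'); snap('scene','s4')
cv2.imwrite('pics/t4c.png',cv2.resize(cv2.imread('pics/t4.png')[125:275,160:356],(784,600),interpolation=cv2.INTER_CUBIC))
E
```

```text
0.99 False [-0.1  0.1 -0.7]
0.89 False [-2.2 -0.1 -0. ]
0.79 False [-4.   1.  -0.7]
0.69 False [-4.1  2.6 -1.3]
0.59 False [-4.3  2.7 -0.4]
0.49 False [-4.1  2.  -1.4]
0.39 False [-4.1  3.7 -1.2]
0.29 False [-4.1  3.9 -2.5]
0.18 False [-4.3  6.3 -0.7]
0.16 False [-6.   6.8  0.2]
0.14 False [-6.2  7.9 -0.5]
0.12 False [-5.8  7.7 -0.6]
0.1 False [-5.6  7.4 -0.9]
0.08 False [-5.2  8.1 -0.8]
0.06 False [-5.6  7.6 -0.7]
0.04 False [-4.   7.5 -0.3]
0.02 False [-4.8  6.9 -1.1]
0.0 False [-4.4  7.6  0.1]
-0.02 False [-4.3  8.6 -1.1]
-0.04 False [-4.   7.7 -1.2]
-0.06 False [-3.6  9.  -0.7]
-0.08 False [-4.1  8.1 -1. ]
-0.1 False [-3.6  8.2 -1.2]
-0.12 False [-3.8 11.2 -0.7]
-0.14 False [-6.2 14.7  0.6]
-0.16 False [-7.3 17.7  1.8]
-0.18 False [-8.5 23.5  2.1]
-0.2 False [-10.2  26.    2.4]
[ 0.586 -0.067  0.147]
40.45
```

View pics/t4c.png

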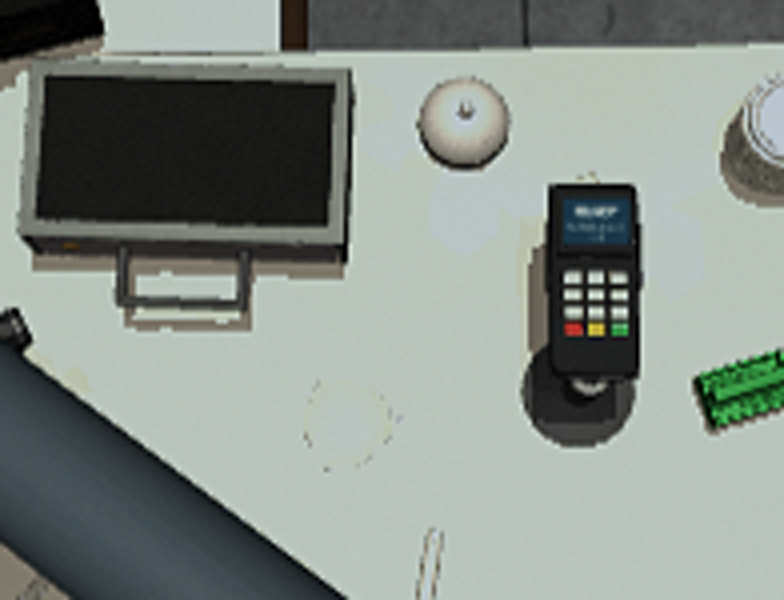

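The stack is parked at its stop, with the reader running from (595,185) to (595,378) and pointing away. Next I measure the handle and till from the wrist camera.

```bash
python3 - <<'E'
from h import *
np.set_printoptions(precision=4,suppress=True)
f=load('t4'); print(onplane(f,205.5,200.5,.06))
robot.grip(1.0)
As=[]
for i,(x,y) in enumerate([(.50,.24),(.50,.20)]):
    robot.goto([x,y,.32],down(0.)); f=snap('wrist',f'w{i}')
    print(-f['R'].T@f['t'])
    A=cloud(f).reshape(-1,3); A=A[~np.isnan(A[:,0])]
    m=(abs(A[:,0]-.55)<.05)&(abs(A[:,1]-.245)<.075)&(A[:,2]>.05)&(A[:,2]<.07)
    X=A[m]; print(len(X),X.mean(0) if len(X) else '', np.percentile(X[:,2],[5,50,95]) if len(X) else '')
    r=cv2.minAreaRect((X[:,:2]*1000).astype(np.float32)); print(r)
    X=X[X[:,0]<np.percentile(X[:,0],3)+.012]; print('bar',X.mean(0),np.polyfit(X[:,1],X[:,0],1),X[:,1].min(),X[:,1].max())
    m=(A[:,2]>.082)&(A[:,2]<.094)&(A[:,0]>.57)&(A[:,0]<.8)
    X=A[m]; 
    ys=np.arange(.13,.36,.01); e=[(yy,np.percentile(X[abs(X[:,1]-yy)<.004][:,0],2)) for yy in ys if (abs(X[:,1]-yy)<.004).sum()>5]
    e=np.array(e); 
    if len(e): c=np.polyfit(e[:,0],e[:,1],1); print('front edge',c,np.polyval(c,.25),X[:,1].min(),X[:,1].max(),np.median(X[:,2]))
print(robot.sense()['t'])
a=cv2.imread('pics/w0.png'); cv2.imwrite('pics/w0b.png',a)
E
```

```text
[0.5411 0.2432 0.06  ]
[0.5748 0.2411 0.4523]
1543 [0.5595 0.2453 0.0642] [0.0611 0.0645 0.0664]
((567.0515747070312, 246.00958251953125), (148.93170166015625, 56.9591178894043), 87.32069396972656)
bar [0.5439 0.2445 0.0644] [0.0357 0.5352] 0.18647355366832244 0.30537868613268576
front edge [0.0451 0.5857] 0.5969301062088448 0.0948969604071808 0.38934287291580305 0.08903927789066367
[0.5747 0.2007 0.4532]
1539 [0.5594 0.2459 0.064 ] [0.0608 0.0645 0.0664]
((566.9478149414062, 246.334228515625), (149.9922332763672, 57.13254165649414), 87.38327026367188)
bar [0.5439 0.244  0.0643] [0.0338 0.5356] 0.1863485071577033 0.3055241889300212
front edge [0.0456 0.5855] 0.5968728415506821 0.0946129928265934 0.3887516925883555 0.08903596851275195
42.3917
```

View pics/w0b.png

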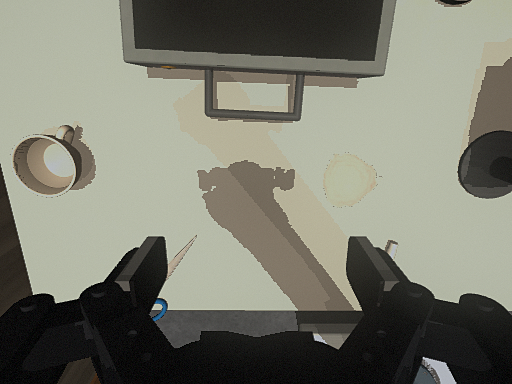

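The picture shows the handle bar from (207,113) to (300,117) and the till front along row 70. The measured bar centre is (0.544, 0.246, 0.060) and the till yaw is about -0.045, which fits the sizes given. Next I grip the bar and pull.

```bash
python3 - <<'E'
from h import *
yaw=-.045; X=u(yaw); hb=np.array([.544,.246])
robot.grip(.42,40)
robot.goto([*hb,.16],down(yaw+np.pi/2)); print(robot.sense()['joint_pos'])
print(robot.move_straight([*hb,.053],vel=.1,contact_N=8))
robot.grip(0.0,40); s=robot.sense(); print(s['opening'],s['gripper_force'],s['wrist_force'],s['tcp_pos'])
robot.move_straight([*(hb-.095*X),.053],vel=.12,contact_N=15)
print(robot.move_straight([*(hb-.13*X),.053],vel=.04,contact_N=15)); s=robot.sense();print(s['wrist_force'],s['tcp_pos'])
print('pulled',(hb-s['tcp_pos'][:2])@X)
robot.grip(.42); p=robot.sense()['tcp_pos']
robot.move_straight([p[0],p[1],.25],vel=.2); 
robot.goto([.42,.20,.36],down(0.)); robot.grip(1.0)
f=snap('wrist','w2'); print(robot.sense()['t'])
E
```

```text
[ 0.08291629  0.55240549 -0.79901777  1.77597019  0.46062317  1.00957495
 -0.9400383 ]
False
0.0951323453761649 39.11666929721832 [-3.60940796 -0.94667099  5.63266553] [0.54325187 0.24617672 0.0536557 ]
True
[0.92997524 0.76893454 0.71856   ] [0.42837627 0.25170889 0.05364833]
pulled 0.11576349907692488
50.425
```

View pics/w2.png

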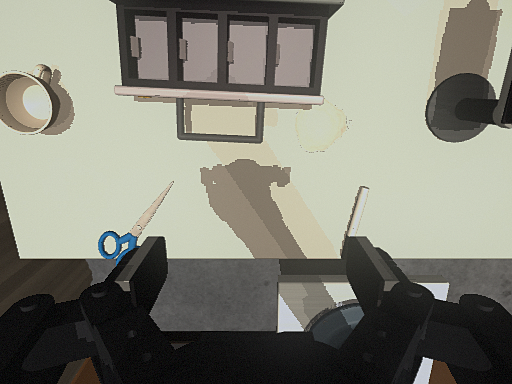

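The drawer is out by 0.1155 m, its stop. Recesses 3 to 0 show at (150,47), (200,50), (250,53) and (300,55), all empty. Next I refine the recess grid from depth and measure the cups from two wrist positions.

```bash
cat >> h.py <<'E'
YAW=-.045; DX=u(YAW); DY=np.array([-DX[1],DX[0]]); D0=np.array([.481,.2488])
def pts(f):
    A=cloud(f).reshape(-1,3); return A[~np.isnan(A[:,0])]
def cup(f,g,v=True):
    A=pts(f); m=(np.hypot(A[:,0]-g[0],A[:,1]-g[1])<.07)&(A[:,2]>.053)&(A[:,2]<.075)
    X=A[m]; (c,wh,a)=cv2.minAreaRect((X[:,:2]*1000).astype(np.float32))
    if wh[0]<wh[1]: a-=90; wh=wh[::-1]
    a=(a+90)%180-90
    if v: print('cup',np.round(c,1),np.round(wh,1),round(a,1),'mean',np.round(X.mean(0),4),'z95',np.round(np.percentile(X[:,2],95),4),len(X))
    return np.array(c)/1000,np.radians(a)
E
python3 - <<'E'
from h import *
np.set_printoptions(precision=4,suppress=True)
def grid(f):
    A=pts(f); L=np.c_[(A[:,:2]-D0)@DX,(A[:,:2]-D0)@DY,A[:,2]]
    m=(L[:,0]>.04)&(L[:,0]<.09)&(L[:,2]>.045)&(L[:,2]<.058)&(abs(L[:,1])<.16)
    y=L[m][:,1]
    for c in(-.066,0,.066):
        s=y[abs(y-c)<.015]; print('rib',c,len(s),s.min(),s.max(),(s.min()+s.max())/2,np.median(L[m][:,2]))
    m=(abs(L[:,1])<.12)&(L[:,0]<.03)&(L[:,0]>-.02)&(L[:,2]>.07)&(L[:,2]<.085); print('panel',np.percentile(L[m][:,0],[2,50,98]),np.median(L[m][:,2]))
    m=(abs(L[:,1]-.033)<.02)&(L[:,0]>0)&(L[:,0]<.13)&(L[:,2]<.04); print('floor x',np.percentile(L[m][:,0],[1,99]),np.percentile(L[m][:,2],[5,50,95]))
    pl=L[(abs(L[:,1])<.12)&(L[:,0]<.03)&(L[:,0]>-.02)&(L[:,2]>.07)&(L[:,2]<.085)]; print('slope',np.polyfit(pl[:,1],pl[:,0],1))
grid(load('w2'))
robot.goto([.45,.25,.33],down(0.)); grid(snap('wrist','w3'))
for i,(x,y) in enumerate([(.37,-.35),(.40,-.32)]):
    robot.goto([x,y,.32],down(0.)); f=snap('wrist',f'c{i}'); cup(f,(.3795,-.3608)); cup(f,(.503,-.374))
print(robot.sense()['t'])
E
```

```text
rib -0.066 377 -0.07155919503210169 -0.059435233773174036 -0.06549721440263787 0.050336248053584526
rib 0 370 -0.005665748424567796 0.006627368732592489 0.00048081015401234663 0.050336248053584526
rib 0.066 419 0.06011283453357103 0.07248323579135113 0.06629803516246108 0.050336248053584526
panel [-0.0003  0.0055  0.0112] 0.07607203964004108
floor x [0.023  0.1056] [0.0129 0.0145 0.0209]
slope [0.0013 0.0055]
rib -0.066 431 -0.07168474133290814 -0.059248809388449765 -0.06546677536067895 0.05031556645057614
rib 0 400 -0.005542908228440993 0.006492123277003839 0.0004746075242814231 0.05031556645057614
rib 0.066 434 0.060182894300401676 0.07252029690182701 0.06635159560111434 0.05031556645057614
panel [-0.0003  0.0059  0.0114] 0.07603698035935988
floor x [0.0215 0.1056] [0.013  0.0145 0.0199]
slope [0.0012 0.0059]
cup [ 394.1 -365.4] [109.1  30.1] -16.5 mean [ 0.3922 -0.3661  0.0618] z95 0.0633 718
cup [ 467.1 -385.3] [67.7 12.1] 0.1 mean [ 0.468  -0.3848  0.0617] z95 0.0636 610
cup [ 394.3 -365.2] [108.6  30.4] -17.3 mean [ 0.3921 -0.3655  0.0615] z95 0.0634 701
cup [ 467.3 -385.3] [66.5 12.3] -0.3 mean [ 0.4684 -0.3845  0.0615] z95 0.0635 592
53.4
```

View pics/c0.png

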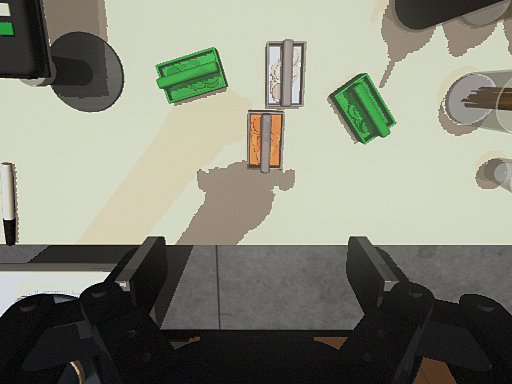

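The picture shows copper at (266,140) and pale at (286,72), with green at (191,75) and (363,108). The pale cup has been knocked towards the copper one. I refit each grip by connected component.

```bash
cat >> h.py <<'E'
def cups(f):
    P=cloud(f); m=((P[...,2]>.0545)&(P[...,2]<.07)).astype(np.uint8)
    n,l,st,_=cv2.connectedComponentsWithStats(m); out=[]
    for i in range(1,n):
        if st[i,4]<150: continue
        X=P[l==i]; (c,wh,a)=cv2.minAreaRect((X[:,:2]*1000).astype(np.float32))
        if wh[0]<wh[1]: a-=90; wh=wh[::-1]
        if not(60<wh[0]<95 and wh[1]<22): continue
        a=(a+90)%180-90; v,uu=np.argwhere(l==i).mean(0)
        print(np.round(c,1),np.round(wh,1),round(a,1),'z',np.round(np.median(X[:,2]),4),'px',round(uu),round(v))
        out.append((c[0]/1000,c[1]/1000,np.radians(a)))
    return out
E
python3 - <<'E'
from h import *
for n in('c0','c1'): print(n); cups(load(n))
E
```

```text
c0
[ 462.9 -385.3] [76.1 12.1] -0.0 z 0.062 px 287 72
[ 461.1 -264.6] [75.4 12.2] -73.6 z 0.062 px 187 75
[ 420.  -491.9] [75.2 12.7] 36.3 z 0.0619 px 371 110
[ 377.7 -360.4] [75.  11.9] -1.4 z 0.0619 px 266 143
c1
[ 462.9 -385.2] [75.1 12.5] 0.2 z 0.0619 px 312 99
[ 461.2 -264.2] [76. 12.] -73.8 z 0.062 px 214 101
[ 419.8 -491.8] [75.7 12.6] 36.2 z 0.0619 px 393 135
[ 377.4 -360.4] [76.1 12.2] -1.3 z 0.0619 px 289 166
```

Both views agree, with grips 76 x 12 mm at z 0.062. I pick the pale cup first, for recess 2.

```bash
cat >> h.py <<'E'
def rec(i): return D0+.064*DX+(-.099+.066*i+.0004)*DY
def held(tag=''):
    s=robot.sense(); print(tag,'open',round(s['opening'],3),'gf',round(s['gripper_force'],1),'wf',np.round(s['wrist_force'],1),'tcp',np.round(s['tcp_pos'],4),'t',s['t']); return s
def pick(x,y,a):
    robot.grip(.38,70); robot.goto([x,y,.16],down(a))
    print('contact',robot.move_straight([x,y,.050],vel=.1,contact_N=5))
    robot.grip(0.,70); held('gripped')
    robot.move_straight([x,y,.08],vel=.08); robot.grip(0.,70); robot.move_straight([x,y,.30],vel=.2); held('lifted')
def carry(i):
    p=rec(i); robot.move_straight([*p,.30],vel=.2,attitude=down(YAW)); robot.grip(0.,70); held('over')
    robot.move_straight([*p,.125],vel=.15); held('low')
E
python3 - <<'E'
from h import *
robot.goto([.40,-.33,.30],down(0.)); c=cups(snap('wrist','c2'))
x,y,a=min(c,key=lambda q:np.hypot(q[0]-.4629,q[1]+.3852))
pick(x,y,a); carry(2); f=snap('wrist','p0'); snap('top','p0t')
E
```

```text
[ 534.9 -535.4] [60.8 17.1] 40.9 z 0.0626 px 441 26
[ 462.4 -385.3] [75.1 12.4] -0.0 z 0.062 px 304 96
[ 461.1 -264.1] [76.3 12. ] -73.8 z 0.062 px 201 99
[ 428.7 -622.3] [63.5 20.6] 8.8 z 0.0622 px 500 125
[ 420.1 -491.6] [75.7 12.1] 36.3 z 0.0618 px 390 133
[ 377.7 -360.4] [75.3 12.1] -1.4 z 0.062 px 281 167
contact False
gripped open 0.125 gf 71.9 wf [-0.2  0.2  4.3] tcp [ 0.4629 -0.3858  0.0509] t 56.5167
lifted open 0.12 gf 71.1 wf [ 0.2  0.4 -3.1] tcp [ 0.4617 -0.3849  0.2985] t 58.5083
over open 0.125 gf 71.1 wf [ 0.1 -0.5 -2.7] tcp [0.5465 0.2791 0.3001] t 62.225
low open 0.124 gf 71.1 wf [-0.3 -0.3 -1.1] tcp [0.547  0.2798 0.1261] t 63.5417
```

```bash
cat >> h.py <<'E'
def insert(i):
    p=rec(i)
    for dx,dy in [(0,0),(0,-.002),(0,.002),(.002,0),(-.002,0),(.002,-.002),(-.002,-.002),(.002,.002),(-.002,.002)]:
        q=p+dx*DX+dy*DY
        robot.move_straight([*q,.107],vel=.08); robot.sleep(.2)
        hit=robot.move_straight([*q,.074],vel=.03,contact_N=6); s=held(f'try {dx,dy} {hit}')
        if s['tcp_pos'][2]<.082: break
    else: return False
    hit=robot.move_straight([*q,.060],vel=.03,contact_N=22); held(f'press {hit}'); return True
E
python3 - <<'E'
from h import *
print(insert(2))
E
```

```text
try (0, 0) False open 0.128 gf 71.5 wf [ 0.1 -4.2  1.5] tcp [0.5465 0.2783 0.074 ] t 65.4667
press True open 0.126 gf 72.0 wf [ 0.2 -0.5  4.4] tcp [0.5483 0.2766 0.0649] t 65.8667
True
```

```bash
cat >> h.py <<'E'
def release_check(i):
    robot.grip(.38); s=robot.sense(); p=s['tcp_pos']; robot.move_straight([p[0],p[1],.16],vel=.12); robot.move_straight([.45,.25,.33],vel=.25,attitude=down(0.))
    seat(i)
def seat(i):
    A=pts(robot.grab_frame('wrist')); L=np.c_[(A[:,:2]-D0)@DX,(A[:,:2]-D0)@DY,A[:,2]]; yc=-.099+.066*i
    m=(abs(L[:,1]-yc)<.033)&(L[:,0]>.015)&(L[:,0]<.115)&(L[:,2]>.062)
    X=L[m]; print('seat',i,len(X),'top z pct',np.round(np.percentile(X[:,2],[50,95,99.5]),4),'mid',np.round((X.min(0)+X.max(0))/2,4))
    Y=L[(abs(L[:,1]-yc)<.025)&(L[:,0]>.02)&(L[:,0]<.11)&(L[:,2]>.04)&(L[:,2]<.06)]; print('rim',len(Y),np.round(np.percentile(Y[:,2],[5,50,95]),4),'t',robot.sense()['t'])
E
python3 - <<'E'
from h import *
release_check(2)
E
```

```text
seat 2 813 top z pct [0.0761 0.0852 0.0875] mid [0.0715 0.0331 0.0752]
rim 1308 [0.0412 0.0483 0.0515] t 68.1583
```

The grip top stands at 0.0761, against 0.076 expected, so that cup is seated. Now the copper cup goes to recess 0.

```bash
python3 - <<'E'
from h import *
robot.goto([.38,-.32,.30],down(0.)); c=cups(snap('wrist','c3'))
x,y,a=min(c,key=lambda q:np.hypot(q[0]-.3777,q[1]+.3604)+abs(q[2])*.05); print(x,y,a)
assert np.hypot(x-.3777,y+.3604)<.05
pick(x,y,a); carry(0); s=robot.sense()
if s['opening']>.08: print(insert(0))
E
```

```text
[ 461.2 -264.4] [75.7 12. ] -73.8 z 0.062 px 210 83
[ 420.2 -491.7] [75.1 12.6] 36.2 z 0.0618 px 401 119
[ 377.3 -360.3] [75.8 12.2] -1.4 z 0.0619 px 290 154
0.37733349609375 -0.36034756469726564 -0.025133582787622812
contact False
gripped open 0.125 gf 71.1 wf [-0.7  0.9  6.3] tcp [ 0.3777 -0.3608  0.0507] t 72.6917
lifted open 0.122 gf 70.0 wf [ 0.9 -0.3 -3. ] tcp [ 0.3767 -0.3598  0.2987] t 74.6833
over open 0.119 gf 70.0 wf [-0.3  1.2 -2.3] tcp [0.5405 0.1471 0.3001] t 77.7167
low open 0.125 gf 70.0 wf [ 0.8 -0.8 -1.9] tcp [0.5412 0.1477 0.1259] t 79.0333
try (0, 0) False open 0.119 gf 70.3 wf [-0.8 -3.7 -0.2] tcp [0.5405 0.1464 0.074 ] t 80.8583
press True open 0.124 gf 71.0 wf [ 0.3 -0.7  4.5] tcp [0.5423 0.1447 0.0648] t 81.2583
True
```

```bash
python3 - <<'E'
from h import *
release_check(0); seat(2)
snap('top','t5'); cv2.imwrite('pics/t5b.png',cv2.resize(cv2.imread('pics/t5.png')[110:300,90:512],(800,360),interpolation=cv2.INTER_CUBIC))
E
```

```text
seat 0 935 top z pct [0.076  0.0856 0.0882] mid [ 0.0713 -0.099   0.0761]
rim 1486 [0.041  0.0475 0.0514] t 83.6417
seat 2 819 top z pct [0.0761 0.0849 0.0878] mid [0.0722 0.0331 0.0757]
rim 1329 [0.0412 0.0476 0.0513] t 83.6917
```

View pics/t5b.png

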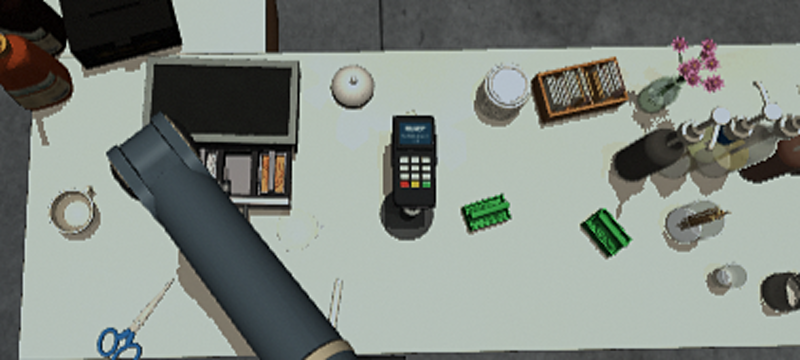

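Both cups are seated flush, and only the green decoys at (487,213) and (606,230) remain on the counter. Next I push the drawer shut.

```bash
python3 - <<'E'
from h import *
robot.grip(0.0); hb=np.array([.544,.246]); P=lambda d:hb+d*DX
robot.goto([*P(-.115-.05),.18],down(YAW)); robot.move_straight([*P(-.165),.056],vel=.12); held()
robot.move_straight([*P(-.035),.056],vel=.12,contact_N=15); held()
print(robot.move_straight([*P(.01),.056],vel=.03,contact_N=18)); held('shut')
p=robot.sense()['tcp_pos'][:2]
robot.move_straight([*(p-.04*DX),.056]); robot.move_straight([*(p-.04*DX),.30],vel=.2)
robot.goto([.45,.20,.34],down(0.)); f=snap('wrist','z0'); held('end')
A=pts(f); m=(abs(A[:,0]-.55)<.05)&(abs(A[:,1]-.245)<.075)&(A[:,2]>.05)&(A[:,2]<.07); X=A[m]
X=X[X[:,0]<np.percentile(X[:,0],3)+.012]; print('bar',X.mean(0),len(X))
robot.goto([.40,-.40,.40],down(0.)); snap('top','z1'); cv2.imwrite('pics/z1b.png',cv2.resize(cv2.imread('pics/z1.png')[110:300,90:390],(800,507),interpolation=cv2.INTER_CUBIC))
E
```

```text
open 0.002 gf 0.0 wf [ 0.5 -0.3 -0.2] tcp [0.3797 0.2538 0.0566] t 86.0333
 open -0.001 gf 0.0 wf [-0.4 -0.1 -0.3] tcp [0.5086 0.2476 0.056 ] t 87.2667
True
shut open 0.0 gf 0.0 wf [-0.3  0.5  0.1] tcp [0.5271 0.2467 0.0552] t 88.1083
end open 0.004 gf 0.0 wf [-0.3  0.4 -0.8] tcp [0.4499 0.1999 0.3393] t 90.325
bar [0.54342994 0.24373745 0.064269  ] 823
```

View pics/z1b.png

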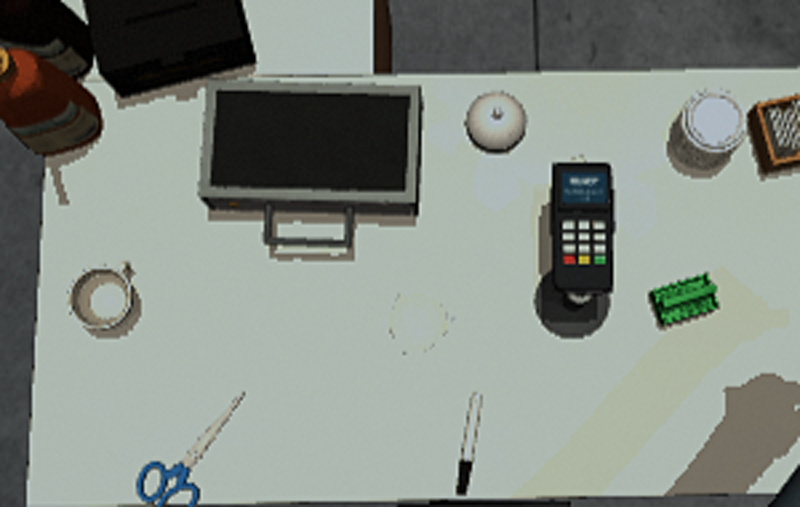

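The drawer is shut: the bar is at x 0.5434 against 0.5439 at the start, and the handle shows at (308,240). The stack is still parked, and the bell at (496,122), the lids and the cup haven't moved.

```bash
python3 -c "
from h import *
print(robot.close_job())"
```

```text
the job is handed in; nothing more can be done
None
```

I handed in the job at about 92 s of the 210 s allowed, and no verdict came back: the reader arm is folded and parked at its stop, both coin cups (copper and pale aluminium) are seated flush in the drawer, the drawer is shut, and I left everything else on the counter alone.

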